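# Open the egg washer's control box

## Task

Unlock the two round push-and-turn fasteners at the front corners of the control box's panel: each must be pushed in against its spring to its bottom and turned a quarter turn while held in, left-hand or right-hand as you find by feel (if it stops after a few degrees, it goes the other way), then let it spring back out. With both unlocked and sprung out and the panel still shut, swing the panel up by its handle until it stands upright or beyond, and leave it standing there. Do not change the setting of the dial, and leave the other things on the bench where they are.

Things in the scene. Friction and masses are not known exactly. Their poses are not given: they have to be found in the camera images.
- control_box: Grey control box of the egg washer, fixed to the bench: 220 mm (its x, front to hinge) x 320 mm (its y) x 100 mm, open at the top and covered by the panel. Origin: centre of its underside; its front faces its -x.
- panel (a joint): Swing of the panel, rad: 0 closed, 1.57 upright, stop at 1.75. It turns about the box's y axis, the front edge going up and over to +x. Its hinge is stiff: the panel stays where it is left; lifting it at the handle takes about 8 to 14 N. While a fastener is locked the panel lifts only about 2 mm at the front.
- panel_hinge (a point): Middle of the hinge line, which runs along the box's y at the far edge of the panel, at the panel's underside, 101 mm above the bench. The panel is a flat aluminium plate 215 mm (x, towards the front from here) x 316 mm x 6 mm. Axes as the panel's: when closed x is the box's x, z up.
- panel_handle (a point): Middle of the panel's bar handle, on the axis of the bar: dark steel bar about 90 mm long along the box's y, about 10 mm in diameter, 35 mm above the panel's upper face, at the middle of the front edge, 17 mm back from it; 198 mm in front of and 41 mm above the hinge line. Axes as the panel's.
- knob_left_top (a point): Centre of the flat top of the left (box +y) fastener's knob: a round dark steel knob, diameter 28 mm, 26 mm tall, on a 10 mm stem, a thin bright rib across its top as a mark. This point is 46 mm above the panel's upper face (the knob's lower edge 20 mm above it, over a flat 3 mm rosette of 32 mm). Its x axis runs along the rib, z along the stem out of the panel.
- knob_left (a joint): Turn of the left (box +y) knob, rad, anticlockwise from above positive: 0 +-0.1 locked (rib at right angles to the panel's front edge), unlocked 1.2 to 1.57 either way (rib along that edge), stops at +-1.57. Standing out it turns only 0.13 rad. Pushed in over 6 mm it turns freely (0.04 N m) one way, unknown which (rarely both); the other way it meets a stop at 0.13. Forced, it slips in the fingers.
- press_left (a joint): How far the left (box +y) fastener is pushed in, m: 0 standing out, 0.008 at its bottom stop. A spring pushes it out with 4 N at 0 and 9 N at the bottom. Let go between 0.13 and 1.23 rad of turn it stays in; past 1.23 rad it springs out by itself.
- knob_right_top (a point): Centre of the flat top of the right (box -y) fastener's knob: a round dark steel knob, diameter 28 mm, 26 mm tall, on a 10 mm stem, a thin bright rib across its top as a mark. This point is 46 mm above the panel's upper face (the knob's lower edge 20 mm above it, over a flat 3 mm rosette of 32 mm). Its x axis runs along the rib, z along the stem out of the panel.
- knob_right (a joint): Turn of the right (box -y) knob, rad, anticlockwise from above positive: 0 +-0.1 locked (rib at right angles to the panel's front edge), unlocked 1.2 to 1.57 either way (rib along that edge), stops at +-1.57. Standing out it turns only 0.13 rad. Pushed in over 6 mm it turns freely (0.04 N m) one way, unknown which (rarely both); the other way it meets a stop at 0.13. Forced, it slips in the fingers.
- press_right (a joint): How far the right (box -y) fastener is pushed in, m: 0 standing out, 0.008 at its bottom stop. A spring pushes it out with 4 N at 0 and 9 N at the bottom. Let go between 0.13 and 1.23 rad of turn it stays in; past 1.23 rad it springs out by itself.
- dial (a joint): Setting dial in the middle of the panel, 85 mm in front of the hinge line: round base of 60 mm with a black bar-shaped grip 38 x 14 mm, 42 mm tall, off the panel; clockwise from above is positive. It starts at 1.1 to 1.3 rad and must stay as it is set (0.9 to 1.5).
- egg_tray: Blue pegged egg tray, 205 x 140 x 32 mm, fixed to the bench on one side. Origin: centre of its underside.
- egg0: White goose egg standing in the tray, 57 mm wide, 82 mm tall; origin under it.
- egg1: A second goose egg in the same tray; origin under it.
- bowl: Open steel bowl, 170 mm across, 70 mm tall; origin under its centre.
- jar: White jar, 60 mm across, 95 mm tall, standing to the left of the box; origin under its centre.
- mug: White mug, 76 mm across, 85 mm tall, with a handle, standing to the right of the box; origin under its centre.
- screwdriver: Screwdriver lying across in front of the box; origin under its middle.
- scrub_brush: Scrubbing brush lying on the bench near the robot; origin under its middle.

How it is judged:
On the way, in this order (a step that is already met when the one before it is completed fails the run):
1. both fasteners are turned to unlocked and sprung back out, with the panel still shut ((value of joint knob_left above 1.15 rad or value of joint knob_left below -1.15 rad) and (value of joint knob_right above 1.15 rad or value of joint knob_right below -1.15 rad) and value of joint each of press_left, press_right below 0.002 m and value of joint panel below 0.06 rad), for 0.2 s.
2. the panel is swung up to upright (value of joint panel above 1.4 rad), for 0.2 s.
At the end, for the whole second after the job is handed in: The panel stands still at more than 1.4 rad (80 degrees) open, and both fastener knobs are more than 1.15 rad from the locked position, either way, and sprung out to within 2 mm (value of joint panel above 1.4 rad and velocity of joint panel between -0.05 and 0.05 rad/s and (value of joint knob_left above 1.15 rad or value of joint knob_left below -1.15 rad) and (value of joint knob_right above 1.15 rad or value of joint knob_right below -1.15 rad) and value of joint each of press_left, press_right below 0.002 m); the robot touches nothing.
It fails at once if the dial's setting is changed (outside 0.9 to 1.5 rad) (value of joint dial below 0.9 rad or value of joint dial above 1.5 rad).
It fails at once if something else on the bench is moved by more than 30 mm (distance of any of egg0, egg1, bowl, jar, mug, screwdriver, scrub_brush from where it was at the start of the episode above 0.03 m).
It also fails if it takes over 58 s, if anything falls off the work surface, if the arm or the gripper's body presses on something with over 40 N, if the wrist force passes 120 N, or if a joint passes its speed limit or range.

## Robot

A 7-joint arm with a two-finger parallel gripper is mounted at the origin on the work surface. World frame = base frame: x ahead of the robot, y to its left, z up, the work surface at z = 0. Lengths are in m, angles in rad, forces in N, time in s.
With the tool pointing down it reaches from about 0.425 to 0.925 m from the base axis. Payload 6.8 kg.
Tool frame: the origin (TCP) lies between the finger pads; the fingertips stand 17 mm ahead of it and the grasp point (between the pads) lies 2 mm behind it; z points along the fingers, y is the direction in which the jaws open and shut (so a half turn about z gives the same grasp; the last joint's range is limited). The gripper opens to 85 mm and grips with 20 to 120 N. Pads are 22 mm wide; open, the fingers measure 114 mm over their backs; the gripper's body (76 mm by 85 mm) begins 54 mm behind the grasp point. The pads swing forward as they close: fully open they stand 13 mm farther back than shut.
Start: joints at [1.222, 0.477, 0.022, 1.555, -0.011, 1.109, -0.083], TCP at [0.161, -0.656, 0.248] pointing down, gripper open.
Joint ranges: [-2.96, 2.96], [-0.34, 2.1], [-1.41, 1.46], [0.24, 2.44], [-1.37, 4.51], [0.17, 1.92], [-2.96, 2.96]. Speed limits (rad/s): [2.39, 2.39, 3.14, 3.14, 3.14, 3.14, 3.14].

## Interface

Orientations are given as a unit quaternion [w, x, y, z].
In Python, from station import bot gives the robot as it stands. The module is installed in compiled form; this text tells all that it offers.
- The arm moves only by the tool carry_out, never from a script. Its argument "moves" is a list of rows, each a list of 3 entries, a list of its own where there are three numbers: the turn, a rotation vector about the tool's x, y, z in degrees, then the shift along the tool's x, y, z in cm, then the finger opening in cm, from 0 to 8.54. A call has 1 to 5 rows; each row is the pose to reach, as a shift and turn from the pose commanded when the call began, along the tool's axes at that moment; what a row does not reach only later rows make up. A row lasts 1/8 s, in which the tool goes at most 62.5 mm and 10.7 degrees, less where a joint would pass 70% of its speed; a pose out of reach is approached as far as the arm can. A call with a gripper value outside its range is refused whole. The fingers move at their own pace and stop on an object; "newtons" is the grip in N (left out, the last holds). Time passes only in rows, so rows that repeat a pose let the fingers close. It gives the time, the measured TCP pose, the force and the opening at its end, in the units of the state.
- bot.get_obs(): the state, without advancing time (a new reading comes with each control period).
- bot.read_camera(name): name is "scene" or "side" or "wrist"; returns the picture (400x640x3 uint8, red, green, blue); there is no depth.
- bot.camera_info(name): a dict with "vertical_fov" (degrees; the focal length in pixels is half the picture's height over the tangent of half this angle, whatever the lens; pixels are square), "cx", "cy" (the principal point, pixels), "k1" (the pictures are not rectified: a ray, as slopes to the right and down, at radius r is drawn at 1 + k1 r^2 times it, then the intrinsics apply), "position" and "attitude" of the camera in the world. Camera axes: x right, y up, looking along -z (the intrinsics and any distortion apply to the point x, -y, -z); pixel columns grow to the right and rows downward; lengths in m; the calibration is good to about 2 mm. A picture is of the moment at which its call begins: read the wrist's pose just before it. camera_info takes no time and is no camera call; for the wrist camera it gives the pose at the moment of the call.
- bot.hand_in(): hands the job in, once; it reports no verdict.
Trained networks look in the newest picture that a camera, given by its name, has taken for a name from the list of things; names that differ only in an ending like _2 or _b are one class to them, and where a whole thing is asked for, a point or a joint stands for the part that bears it (a point fixed in the world has none). Each returns a list of dicts, best first, with "score" (0 to 1); they miss things now and then, are a little off and sometimes report something else, mostly with a low value. They report only what shows in the picture. A call takes as long as a camera call.
- bot.silhouettes(label, camera): "region" (400x640 bool, what is visible of it) and "location" ([column, row] in pixels, amid what is visible of it).
The state is a dict: "t": time; "q": joint angles; "joint_vel": joint speeds; "joint_torque": joint torques, N m; "eef_pos": TCP position; "tool_rot": TCP orientation; "contact_force": force on the tool from outside, world axes, zero at the start; "torque": the same for the moment, N m; "gripper_width": opening from 0.0 (shut) to 1.0 (fully open).
Only numpy, scipy, OpenCV 4.12 (cv2) and the standard library are available. Lean on these libraries where they do the work, as an engineer would, in place of code of your own. Each camera call takes 0.05 s, during which the arm holds its last target. There are 200 camera calls.

## Working session

There is one attempt and no reset: what is moved stays moved. The work goes in short steps, Python scripts to look and compute and a tool call to move; the robot and the scene stay as the last step left them, time stands still between calls to the robot, and variables do not carry over. Pictures are saved under pics/ and viewed, about 8 in all and at most 12, crops included, and the job is handed in when it is done.

Besides the shell and the picture viewer there is one more tool, called after ">>>" as name(argument=value, ...), one argument or row to a line, values as JSON. carry_out: Moves the arm, as the interface text tells. Its arguments: {"type":"object","properties":{"moves":{"type":"array"},"newtons":{"type":"number"}},"required":["moves"]}

```bash
mkdir -p pics; cat > h.py <<'E'
import numpy as np, cv2
from station import bot
from scipy.spatial.transform import Rotation as R
def rot(q): return R.from_quat([q[1],q[2],q[3],q[0]])
def att(i):
    a=np.array(i["attitude"],float)
    return R.from_matrix(a) if a.shape==(3,3) else rot(a)
def proj(i,P):
    P=np.atleast_2d(P); c=att(i).inv().apply(P-np.array(i["position"]))
    s=np.c_[c[:,0],-c[:,1]]/(-c[:,2:3]); f=200/np.tan(np.radians(i["vertical_fov"])/2)
    r2=(s**2).sum(1,keepdims=True); s=s*(1+i["k1"]*r2)
    return s*f+[i["cx"],i["cy"]]
def ray(i,uv):
    f=200/np.tan(np.radians(i["vertical_fov"])/2)
    d=(np.array(uv,float)-[i["cx"],i["cy"]])/f; s=d.copy()
    for _ in range(20): s=d/(1+i["k1"]*(s@s))
    return np.array(i["position"]),att(i).apply([s[0],-s[1],-1])
def onz(i,uv,z):
    o,d=ray(i,uv); return o+d*(z-o[2])/d[2]
def save(im,n,s=1): cv2.imwrite("pics/"+n,cv2.resize(im[:,:,::-1],None,fx=s,fy=s))
E
python3 - <<'E'
from h import *
o=bot.get_obs(); print(o)
ims={}
for c in ["scene","side"]:
    i=bot.camera_info(c); print(c,i); im=bot.read_camera(c); save(im,c+"0.png",1.25)
    for l,z in [("knob_left_top",.14),("knob_right_top",.14),("panel_handle",.142),("dial",.14),("control_box",.1)]:
        for d in bot.silhouettes(l,c)[:3]:
            print(c,l,round(d["score"],2),np.round(d["location"],1),np.round(onz(i,d["location"],z),3),d["region"].sum())
E
```

```text
{'t': 0.0, 'q': array([ 1.22184888,  0.47778242,  0.02236074,  1.55646796, -0.01148215,
        1.10928668, -0.08308521]), 'joint_vel': array([-0.00028108, -0.00077035, -0.00079617, -0.00062841, -0.00143269,
       -0.0009326 , -0.00064139]), 'joint_torque': array([-6.51909286e-04, -5.96455657e+01,  1.60781264e+00, -2.81200057e+01,
        1.24617299e-02,  9.37139470e-03, -7.09474591e-06]), 'eef_pos': array([ 0.16084011, -0.65497597,  0.24733098]), 'tool_rot': array([-8.88264073e-04,  9.92755879e-01,  1.20145498e-01, -1.88163092e-04]), 'contact_force': array([-0.36014606,  0.33481593, -0.543824  ]), 'torque': array([ 0.01006781, -0.01660238,  0.03439468]), 'gripper_width': 0.9993682654140859}
scene {'vertical_fov': 47.48829712243352, 'cx': 322.4514522682158, 'cy': 197.31304172954898, 'k1': -0.0829515261150712, 'position': array([1.58202982, 0.15495894, 0.84828831]), 'attitude': array([0.57730032, 0.31771824, 0.36293485, 0.65883059])}
scene knob_left_top 0.73 [321.8 227.6] [0.621 0.025 0.14 ] 219
scene knob_left_top 0.21 [229.5 244.1] [ 0.721 -0.195  0.14 ] 978
scene knob_right_top 0.
[... 443 characters left out ...]
984217513880471, 'position': array([0.24849182, 0.88754941, 0.9093843 ]), 'attitude': array([-0.12625044, -0.04682261,  0.41264755,  0.90088316])}
side knob_left_top 0.63 [317.4 168.6] [ 0.523 -0.113  0.14 ] 85
side knob_left_top 0.6 [296.8 218.4] [0.514 0.132 0.14 ] 111
side knob_right_top 0.6 [296.5 390.8] [0.366 0.584 0.14 ] 386
side knob_right_top 0.48 [316.8 170.8] [ 0.522 -0.1    0.14 ] 58
side panel_handle 0.76 [289.8 201.9] [0.555 0.073 0.142] 4781
side panel_handle 0.35 [386.7 173.6] [ 0.298 -0.15   0.142] 384
side panel_handle 0.28 [262.7 376.4] [0.438 0.577 0.142] 3329
side dial 0.49 [283.2 190.3] [0.593 0.026 0.14 ] 137
side control_box 0.91 [290.2 216. ] [0.55  0.089 0.1  ] 7055
```

View pics/scene0.png

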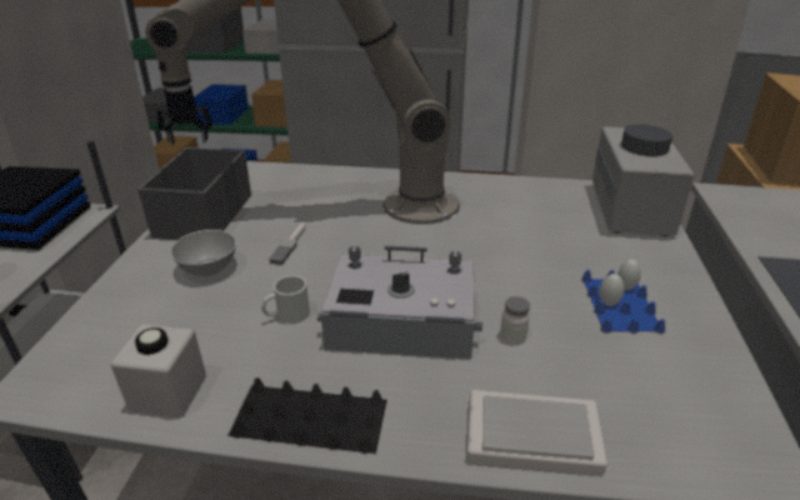

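View pics/side0.png

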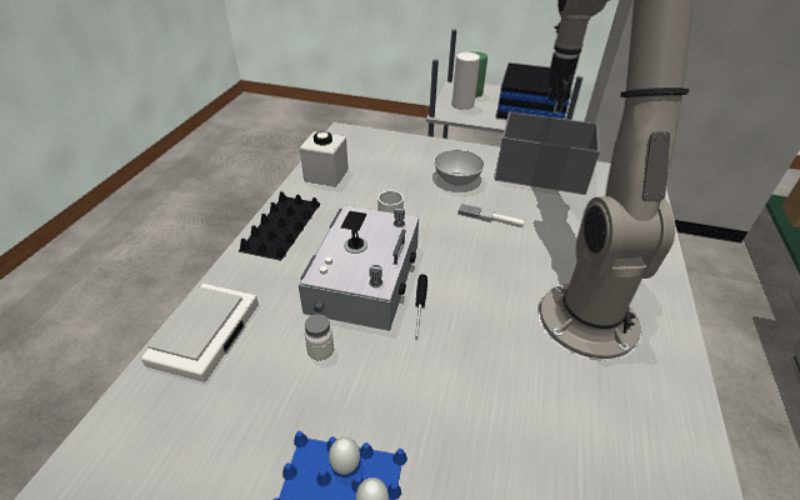

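Scene view: box at the centre, right knob at about (354,252), left knob at (455,260) and handle at (405,253). Both knobs triangulate to about (0.523,-0.103) and (0.509,0.134), so the yaw is about 3°. Side view agrees. A grey bin stands near the start pose, so I rise first.

>>> carry_out(
  moves=[
    [[0,0,0],[0,0,-6],8.5],
    [[0,0,-10],[4,-3,-10],8.5],
    [[0,0,-20],[9,-7,-10],8.5],
    [[0,0,-30],[14,-11,-10],8.5],
    [[0,0,-40],[19,-15,-10],8.5],
  ],
  newtons=60,
)

```text
t: 1.23
eef_pos: [0.3072, -0.4675, 0.3488]
tool_rot: [0.001, 0.891, 0.455, 0.0]
contact_force: [2.1, -0.4, -0.2]
gripper_width: 0.996
```

```bash
cat >> h.py <<'E'
def go(P,head):
    "target TCP P, tool down with tool x at world heading (deg): print turn & shift (cm)"
    o=bot.get_obs(); T=rot(o["tool_rot"]); h=np.radians(head)
    G=R.from_matrix(np.array([[np.cos(h),np.sin(h),0],[np.sin(h),-np.cos(h),0],[0,0,-1]]))
    print("pos",np.round(o["eef_pos"],4),"turn",np.round((T.inv()*G).as_rotvec(degrees=True),1),"shift",np.round(T.inv().apply(np.array(P)-o["eef_pos"])*100,2),"q",np.round(o["q"],2),"F",np.round(o["contact_force"],1))
E
python3 -c "
from h import *
go([.47,.015,.35],93.4)"
```

```text
pos [ 0.3072 -0.4675  0.3488] turn [  0.    0.  -39.3] shift [ 48.63 -15.09  -0.16] q [ 1.04  0.22 -0.19  1.7   0.04  1.23  0.21] F [ 2.1 -0.4 -0.2]
```

>>> carry_out(
  moves=[
    [[0,0,-5],[5,-1.5,0],8.5],
    [[0,0,-11],[10,-3.1,0],8.5],
    [[0,0,-17],[15,-4.7,0],8.5],
    [[0,0,-23],[20,-6.2,0],8.5],
    [[0,0,-29],[25,-7.8,0],8.5],
  ],
)

```text
t: 1.85
eef_pos: [0.3913, -0.2197, 0.3487]
tool_rot: [0.001, 0.749, 0.663, 0.0]
contact_force: [1.0, 0.5, -0.4]
gripper_width: 0.997
```

```bash
python3 -c "
from h import *
go([.47,.015,.35],93.4)"
```

```text
pos [ 0.3913 -0.2197  0.3487] turn [  0.    0.  -10.4] shift [24.26  4.94 -0.15] q [ 0.81  0.03 -0.44  1.91  0.02  1.2   0.24] F [ 1.   0.5 -0.4]
```

>>> carry_out(
  moves=[
    [[0,0,-3],[5,1,0],8.5],
    [[0,0,-6],[10,2,0],8.5],
    [[0,0,-9],[15,3,0],8.5],
    [[0,0,-10.4],[20,4,0],8.5],
    [[0,0,-10.4],[24.3,5,0],8.5],
  ],
)

```text
t: 2.48
eef_pos: [0.4713, 0.0153, 0.3487]
tool_rot: [0.001, 0.687, 0.727, 0.0]
contact_force: [1.1, -0.3, 1.3]
gripper_width: 0.998
```

```bash
python3 - <<'E'
from h import *
go([.47,.015,.35],93.4)
i=bot.camera_info("wrist"); im=bot.read_camera("wrist"); save(im,"w1.png",1.25)
print({k:np.round(v,3) for k,v in i.items()})
for n,P in dict(L=(.509,.134,.14),Rr=(.523,-.103,.14),H=(.516,.016,.142)).items(): print(n,proj(i,P))
E
```

```text
pos [0.4713 0.0153 0.3487] turn [ 0.1  0.  -0.2] shift [-0.02 -0.13 -0.13] q [ 0.5   0.1  -0.7   1.85  0.07  1.21 -0.17] F [ 1.1 -0.3  1.3]
{'vertical_fov': np.float64(63.998), 'cx': np.float64(317.958), 'cy': np.float64(195.145), 'k1': np.float64(-0.022), 'position': array([0.466, 0.086, 0.475]), 'attitude': array([ 0.99 , -0.142, -0.004,  0.028])}
L [[364.42494035  52.93400463]]
Rr [[356.82142129 271.55015174]]
H [[360.65307927 172.5835555 ]]
```

View pics/w1.png

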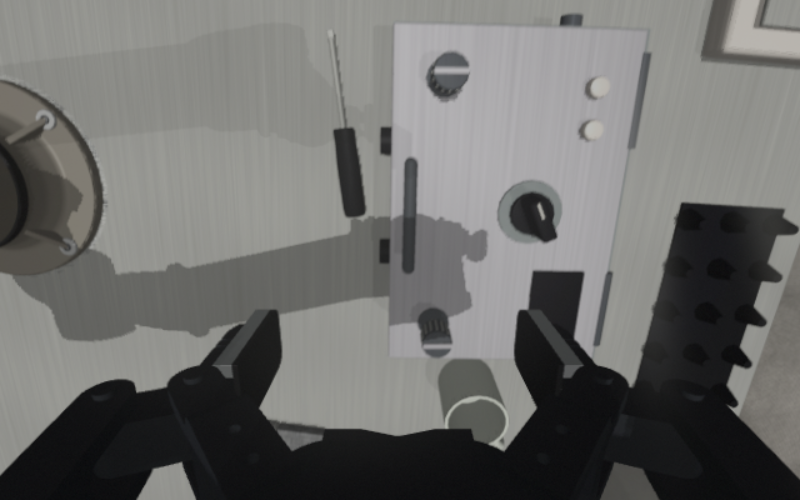

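Wrist view: left knob rib is at (452,70), right rib at (437,346), and both are perpendicular to the front edge. The handle runs from (411,160) to (408,271).

```bash
cat >> h.py <<'E'
E
python3 - <<'E'
from h import *
i=bot.camera_info("wrist")
L=onz(i,(361.6,56),.153);Rr=onz(i,(349.6,276.8),.153);H=onz(i,(327.6,172),.142)
# hinge corner side edge far: panel corners
for n,uv in dict(fl=(396,24),fr=(390,356),bl=(648,31)).items(): print(n,onz(i,np.array(uv)/1.25,.107))
print(L,Rr,H, np.linalg.norm(L-Rr)); d=L-Rr; y=np.degrees(np.arctan2(-d[0],d[1])); print("yaw",y)
go([L[0],L[1],.22],90+y); go([Rr[0],Rr[1],.22],90+y)
E
```

```text
fl [0.46138924 0.17551774 0.107     ]
fr [ 0.4744549  -0.13711176  0.107     ]
bl [0.67409394 0.18516737 0.107     ]
[0.50591966 0.13647501 0.153     ] [ 0.51555532 -0.0957341   0.153     ] [0.48246809 0.02148161 0.142     ] 0.23240893948152985
yaw 2.3761618985370094
pos [0.4725 0.0214 0.3491] turn [ 0.2 -0.2  1.2] shift [11.23  4.02 12.96] q [ 0.5   0.1  -0.71  1.85  0.07  1.21 -0.17] F [1.8 5.3 0.7]
pos [0.4725 0.0214 0.3491] turn [ 0.2 -0.2  1.2] shift [-12.     3.52  12.88] q [ 0.5   0.1  -0.71  1.85  0.07  1.21 -0.17] F [1.8 5.3 0.7]
```

>>> carry_out(
  moves=[
    [[0,0,1],[5,1.5,3],6],
    [[0,0,1],[10.8,3.3,8],6],
    [[0,0,1],[10.8,3.3,10],6],
    [[0,0,1],[10.8,3.3,10],6],
    [[0,0,1],[10.8,3.3,10],6],
  ],
)

```text
t: 3.15
eef_pos: [0.4985, 0.1223, 0.2494]
tool_rot: [0.001, 0.694, 0.72, 0.0]
contact_force: [0.4, -0.7, 0.0]
gripper_width: 0.703
```

```bash
python3 - <<'E'
from h import *
go([.505,.13,.25],92.4)
i=bot.camera_info("wrist"); im=bot.read_camera("wrist"); save(im,"w2.png",1.25)
go([.505,.13,.25],92.4)
import pickle; pickle.dump(i,open("i2.pkl","wb"))
E
```

```text
pos [0.4985 0.1223 0.2494] turn [ 0.1  0.  -0.3] shift [ 0.75  0.68 -0.06] q [ 0.28  0.3  -0.76  1.9   0.24  1.04 -0.54] F [ 0.4 -0.7  0. ]
pos [0.4988 0.1222 0.2498] turn [ 0.1  0.  -0.3] shift [ 0.76  0.65 -0.02] q [ 0.28  0.3  -0.76  1.9   0.24  1.04 -0.54] F [ 0.6 -0.4 -1.3]
```

View pics/w2.png

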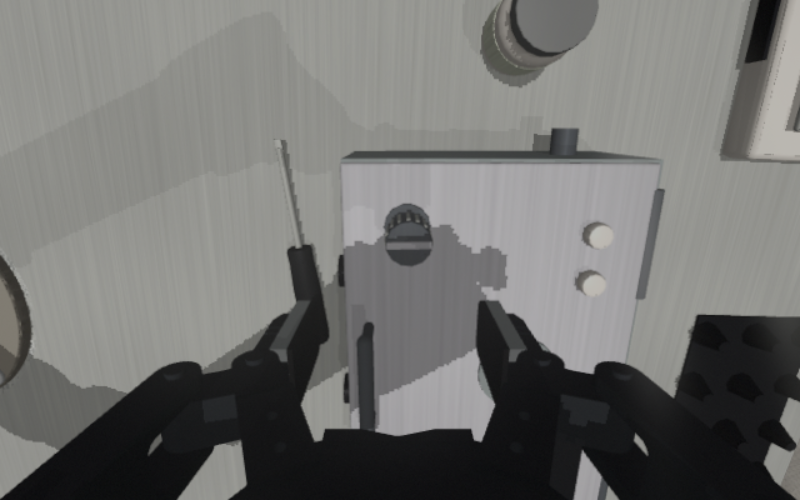

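Wrist view: left knob rib is at (409,244), the jar is well away at the top, and the handle is at (366,375).

```bash
python3 - <<'E'
from h import *; import pickle
i=pickle.load(open("i2.pkl","rb"))
L=onz(i,(327.2,195.2),.153); print(L)
for n,uv in dict(fl=(343,162),bl=(660,163),hx=(367,330)).items(): print(n,onz(i,np.array(uv)/1.25,.107 if n!="hx" else .142))
go([L[0],L[1],.141],92.4)
E
```

```text
[0.50420606 0.12780665 0.153     ]
fl [0.45994314 0.16931091 0.107     ]
bl [0.67144295 0.17693328 0.107     ]
hx [0.47996132 0.06529978 0.142     ]
pos [0.4988 0.1222 0.2498] turn [ 0.1  0.  -0.3] shift [ 0.55  0.54 10.88] q [ 0.28  0.3  -0.76  1.9   0.24  1.04 -0.54] F [ 0.6 -0.4 -1.3]
```

>>> carry_out(
  moves=[
    [[0,0,0],[0.6,0.5,5],6],
    [[0,0,0],[0.6,0.5,10.8],6],
    [[0,0,0],[0.6,0.5,10.8],2],
    [[0,0,0],[0.6,0.5,10.8],2],
    [[0,0,0],[0.6,0.5,10.8],2],
  ],
  newtons=60,
)

```text
t: 3.82
eef_pos: [0.5044, 0.1291, 0.1426]
tool_rot: [0.001, 0.694, 0.72, 0.002]
contact_force: [1.3, -0.9, -1.2]
gripper_width: 0.307
```

>>> carry_out(
  moves=[
    [[0,0,0],[0,0,0],2],
    [[0,0,0],[0,0,0.3],2],
    [[0,0,0],[0,0,0.6],2],
    [[0,0,0],[0,0,0.9],2],
    [[0,0,0],[0,0,0.9],2],
  ],
  newtons=60,
)

```text
t: 4.45
eef_pos: [0.5045, 0.1294, 0.1341]
tool_rot: [0.002, 0.694, 0.72, 0.001]
contact_force: [-3.1, -5.5, 23.9]
gripper_width: 0.31
```

```bash
python3 -c "
from h import *
go([.504,.1275,.132],92); o=bot.get_obs(); print(o['torque'],o['gripper_width'])"
```

```text
pos [0.5045 0.1294 0.1341] turn [0.2 0.1 0.2] shift [-0.19 -0.06  0.21] q [ 0.18  0.46 -0.69  1.99  0.4   0.82 -0.69] F [-3.1 -5.5 23.9]
[-1.25263753  0.90690115 -0.06725369] 0.310373054845138
```

>>> carry_out(
  moves=[
    [[0,0,-8],[0,0,0],2],
    [[0,0,-16],[0,0,0],2],
    [[0,0,-16],[0,0,0],2],
  ],
)

```text
t: 4.82
eef_pos: [0.5044, 0.1293, 0.134]
tool_rot: [0.002, 0.586, 0.81, 0.001]
contact_force: [-2.9, -6.5, 24.2]
gripper_width: 0.305
```

```bash
python3 -c "
from h import *
go([.504,.1275,.132],92); o=bot.get_obs(); print(o['torque'],o['gripper_width'])"
```

```text
pos [0.5044 0.1293 0.134 ] turn [ 0.2  0.1 16.2] shift [-0.15 -0.1   0.2 ] q [ 0.23  0.48 -0.75  1.99  0.44  0.84 -0.45] F [-2.9 -6.5 24.2]
[-1.36338324  0.99450012  0.01778423] 0.30503279441340614
```

Only a small moment change, so it turns freely. I continue anticlockwise.

>>> carry_out(
  moves=[
    [[0,0,-10],[0,0,0],2],
    [[0,0,-20],[0,0,0],2],
    [[0,0,-30],[0,0,0],2],
    [[0,0,-40],[0,0,0],2],
    [[0,0,-50],[0,0,0],2],
  ],
)

```text
t: 5.45
eef_pos: [0.5044, 0.1289, 0.1341]
tool_rot: [0.002, 0.187, 0.982, -0.001]
contact_force: [-3.7, -6.0, 24.7]
gripper_width: 0.306
```

>>> carry_out(
  moves=[
    [[0,0,-10],[0,0,0],2],
    [[0,0,-20],[0,0,0],2],
    [[0,0,-20],[0,0,0],2],
  ],
)

```text
t: 5.82
eef_pos: [0.5045, 0.1288, 0.1341]
tool_rot: [0.002, 0.015, 1.0, -0.001]
contact_force: [-3.3, -8.3, 26.4]
gripper_width: 0.307
```

```bash
python3 -c "
from h import *
go([.504,.1275,.132],92); o=bot.get_obs(); print(o['torque'],o['gripper_width'])"
```

```text
pos [0.5045 0.1288 0.1341] turn [ 0.   0.3 86.3] shift [ 0.05 -0.13  0.21] q [ 0.43  0.59 -1.03  1.98  0.64  0.94  0.61] F [-3.3 -8.3 26.4]
[-2.06324399  0.70458326  0.01778555] 0.30692557051284786
```

>>> carry_out(
  moves=[
    [[0,0,0],[0,0,-0.4],2],
    [[0,0,0],[0,0,-0.9],2],
    [[0,0,0],[0,0,-0.9],5],
    [[0,0,0],[0,0,-0.9],5],
    [[0,0,0],[0,0,-4],5],
  ],
)

```text
t: 6.45
eef_pos: [0.5007, 0.1289, 0.1695]
tool_rot: [-0.003, 0.015, 1.0, -0.0]
contact_force: [-0.2, -0.3, 0.2]
gripper_width: 0.584
```

>>> carry_out(
  moves=[
    [[0,0,10],[0,0,-5],5],
    [[0,0,20],[0,0,-10],6],
    [[0,0,30],[0,0,-10],6],
    [[0,0,40],[0,0,-10],6],
    [[0,0,50],[0,0,-10],6],
  ],
)

```text
t: 7.08
eef_pos: [0.5021, 0.1296, 0.2709]
tool_rot: [-0.0, 0.439, 0.898, -0.0]
contact_force: [-0.9, -0.4, 0.0]
gripper_width: 0.702
```

```bash
python3 -c "
from h import *
go([.513,-.102,.25],92.2)"
```

```text
pos [0.5021 0.1296 0.2709] turn [-0.  -0.  35.7] shift [-18.95 -13.37   2.09] q [ 0.43  0.34 -0.98  1.85  0.31  1.12  0.  ] F [-0.9 -0.4  0. ]
```

>>> carry_out(
  moves=[
    [[0,0,9],[-5,-3.4,0],6],
    [[0,0,18],[-10,-6.8,0],6],
    [[0,0,27],[-14.5,-10.2,1],6],
    [[0,0,35.7],[-18.9,-13.4,2],6],
    [[0,0,35.7],[-18.9,-13.4,2],6],
  ],
)

```text
t: 7.7
eef_pos: [0.5129, -0.107, 0.2495]
tool_rot: [-0.001, 0.695, 0.719, -0.001]
contact_force: [0.2, -0.1, -0.3]
gripper_width: 0.7
```

>>> carry_out(
  moves=[
    [[0,0,0],[0,0,0],6],
    [[0,0,0],[0,0,0],6],
  ],
)

```text
t: 7.95
eef_pos: [0.5144, -0.1001, 0.2515]
tool_rot: [-0.0, 0.69, 0.724, 0.0]
contact_force: [-1.3, 0.0, -0.0]
gripper_width: 0.703
```

```bash
python3 - <<'E'
from h import *
i=bot.camera_info("wrist"); im=bot.read_camera("wrist"); save(im,"w3.png",1.25)
go([.513,-.102,.25],92.2)
import pickle; pickle.dump(i,open("i3.pkl","wb"))
print(i["position"],bot.camera_info("wrist")["position"],proj(i,[.5135,-.102,.153])*1.25)
E
```

```text
pos [ 0.5144 -0.1003  0.2515] turn [ 0.  -0.   0.5] shift [-0.16 -0.15  0.15] q [ 0.72  0.32 -0.77  1.87  0.25  1.05 -0.11] F [ 0.4 -0.5 -0.2]
[ 0.51011306 -0.0297421   0.37822828] [ 0.51015034 -0.02987721  0.37826742] [[397.37591416 254.83013066]]
```

View pics/w3.png

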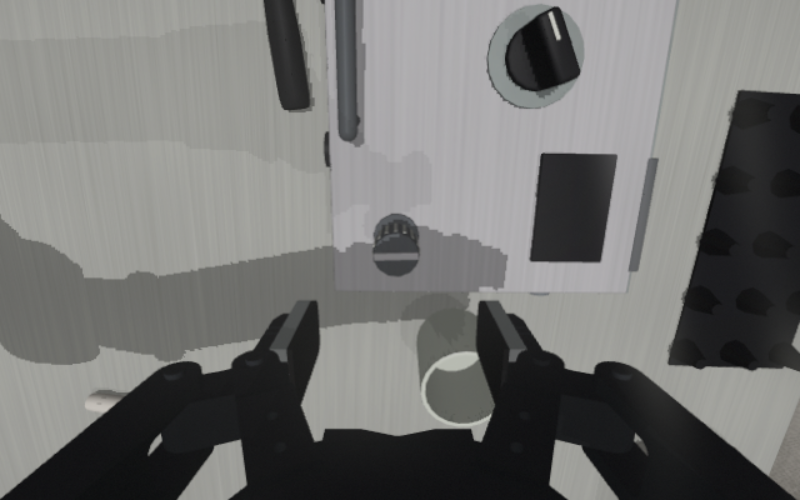

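Right knob rib is at (396,257), within 2 px of the prediction. The mug is beside it but lower than the fingertips will go.

>>> carry_out(
  moves=[
    [[0,0,0],[-0.2,-0.1,5],6],
    [[0,0,0],[-0.2,-0.1,10.9],6],
    [[0,0,0],[-0.2,-0.1,10.9],2],
    [[0,0,0],[-0.2,-0.1,10.9],2],
    [[0,0,0],[-0.2,-0.1,10.9],2],
  ],
  newtons=60,
)

```text
t: 8.62
eef_pos: [0.5138, -0.1033, 0.144]
tool_rot: [0.001, 0.691, 0.723, 0.001]
contact_force: [-2.3, 2.4, -1.3]
gripper_width: 0.311
```

>>> carry_out(
  moves=[
    [[0,0,0],[0,0,0],2],
    [[0,0,0],[0,0,0.3],2],
    [[0,0,0],[0,0,0.6],2],
    [[0,0,0],[0,0,0.9],2],
    [[0,0,0],[0,0,0.9],2],
  ],
  newtons=60,
)

```text
t: 9.25
eef_pos: [0.514, -0.1033, 0.1357]
tool_rot: [0.001, 0.691, 0.723, 0.0]
contact_force: [-8.1, 2.8, 12.7]
gripper_width: 0.305
```

```bash
python3 -c "
from h import *
go([.513,-.103,.132],92); o=bot.get_obs(); print(o['torque'],o['gripper_width'])"
```

```text
pos [ 0.514  -0.1033  0.1357] turn [0.1 0.  0.5] shift [ 0.04 -0.1   0.37] q [ 0.64  0.47 -0.7   1.98  0.4   0.84 -0.24] F [-8.1  2.8 12.7]
[ 8.84811299e-01  1.68724275e+00 -1.24324439e-03] 0.3045772560922086
```

>>> carry_out(
  moves=[
    [[0,0,0],[0,0,0.2],2],
    [[0,0,-8],[0,0,0.2],2],
    [[0,0,-16],[0,0,0.2],2],
    [[0,0,-16],[0,0,0.2],2],
  ],
)

```text
t: 9.75
eef_pos: [0.5143, -0.1026, 0.1352]
tool_rot: [0.001, 0.585, 0.811, 0.0]
contact_force: [-12.2, 6.5, 29.4]
gripper_width: 0.307
```

```bash
python3 -c "
from h import *
go([.513,-.103,.132],92); o=bot.get_obs(); print(o['torque'],o['gripper_width'])"
```

```text
pos [ 0.5143 -0.1026  0.1352] turn [ 0.1  0.  16.5] shift [ 0.   -0.13  0.32] q [ 0.69  0.49 -0.77  1.98  0.45  0.85  0.  ] F [-12.2   6.5  29.4]
[ 1.43548723  3.05882171 -0.81396487] 0.307304304516646
```

Mz is −0.8 N m, so it is blocked this way. I turn clockwise instead.

>>> carry_out(
  moves=[
    [[0,0,10],[0,0,0],2],
    [[0,0,20],[0,0,0],2],
    [[0,0,30],[0,0,0],2],
    [[0,0,40],[0,0,0],2],
    [[0,0,40],[0,0,0],2],
  ],
)

```text
t: 10.38
eef_pos: [0.5136, -0.1024, 0.1352]
tool_rot: [0.001, 0.827, 0.562, -0.0]
contact_force: [-14.8, 6.1, 30.7]
gripper_width: 0.31
```

```bash
python3 -c "
from h import *
go([.513,-.103,.132],92); o=bot.get_obs(); print(o['torque'],o['gripper_width'])"
```

```text
pos [ 0.5136 -0.1024  0.1352] turn [  0.    0.1 -23.6] shift [-0.08 -0.03  0.32] q [ 0.57  0.44 -0.6   1.99  0.34  0.81 -0.61] F [-14.8   6.1  30.7]
[ 1.60511079  3.44116553 -0.07433575] 0.3095081953290386
```

Free this way. I continue to about 95° in total.

>>> carry_out(
  moves=[
    [[0,0,10],[0,0,0],2],
    [[0,0,20],[0,0,0],2],
    [[0,0,30],[0,0,0],2],
    [[0,0,40],[0,0,0],2],
    [[0,0,48],[0,0,0],2],
  ],
)

```text
t: 11.0
eef_pos: [0.5133, -0.1019, 0.1352]
tool_rot: [-0.0, 0.984, 0.176, 0.0]
contact_force: [-15.7, 8.7, 31.4]
gripper_width: 0.308
```

>>> carry_out(
  moves=[
    [[0,0,8],[0,0,0],2],
    [[0,0,8],[0,0,0],2],
  ],
)

```text
t: 11.25
eef_pos: [0.5133, -0.1018, 0.1352]
tool_rot: [-0.0, 0.994, 0.109, 0.0]
contact_force: [-15.7, 8.2, 32.0]
gripper_width: 0.306
```

```bash
python3 -c "
from h import *
go([.513,-.103,.132],92); o=bot.get_obs(); print(o['torque'],o['gripper_width'])"
```

```text
pos [ 0.5133 -0.1018  0.1352] turn [ -0.   -0.  -79.5] shift [-0.06  0.11  0.32] q [ 0.39  0.4  -0.38  2.    0.21  0.78 -1.47] F [-15.7   8.2  32. ]
[ 1.99773804  3.42605237 -0.03076653] 0.3059239976289702
```

>>> carry_out(
  moves=[
    [[0,0,0],[0,0,-0.5],2],
    [[0,0,0],[0,0,-1.0],2],
    [[0,0,0],[0,0,-1.1],5],
    [[0,0,0],[0,0,-1.1],5],
    [[0,0,0],[0,0,-5],5],
  ],
)

```text
t: 11.88
eef_pos: [0.512, -0.1047, 0.1799]
tool_rot: [-0.0, 0.994, 0.109, -0.002]
contact_force: [0.3, -0.6, 1.4]
gripper_width: 0.583
```

>>> carry_out(
  moves=[
    [[0,0,-10],[0,0,-5],5],
    [[0,0,-20],[0,0,-10],6],
    [[0,0,-30],[0,0,-10],6],
    [[0,0,-40],[0,0,-10],6],
    [[0,0,-50],[0,0,-10],6],
  ],
)

```text
t: 12.5
eef_pos: [0.5138, -0.1048, 0.2819]
tool_rot: [0.001, 0.854, 0.521, 0.0]
contact_force: [0.2, -0.6, -0.1]
gripper_width: 0.703
```

```bash
python3 -c "
from h import *
go([.478,.016,.27],92)"
```

```text
pos [ 0.5138 -0.1048  0.2819] turn [  0.1   0.  -29.2] shift [ 9.1  -8.71  1.17] q [ 0.56  0.24 -0.56  1.84  0.15  1.09 -0.53] F [ 0.2 -0.6 -0.1]
```

>>> carry_out(
  moves=[
    [[0,0,-10],[3,-3,-2],6],
    [[0,0,-20],[6,-6,-4],6],
    [[0,0,-29.2],[9.1,-8.7,-6],6],
    [[0,0,-29.2],[9.1,-8.7,-6],6],
    [[0,0,-29.2],[9.1,-8.7,-6],6],
  ],
)

```text
t: 13.12
eef_pos: [0.4785, 0.0158, 0.3414]
tool_rot: [0.001, 0.697, 0.717, -0.0]
contact_force: [-0.1, 1.2, -0.5]
gripper_width: 0.701
```

```bash
python3 - <<'E'
from h import *
i=bot.camera_info("wrist"); im=bot.read_camera("wrist"); save(im,"w4.png",1.25)
go([.478,.016,.27],92)
import pickle; pickle.dump(i,open("i4.pkl","wb"))
E
```

```text
pos [0.4784 0.0154 0.341 ] turn [-0.   0.  -0.5] shift [ 0.07 -0.04  7.1 ] q [ 0.5   0.12 -0.71  1.85  0.09  1.2  -0.21] F [ 0.6 -0.5 -0.4]
```

View pics/w4.png

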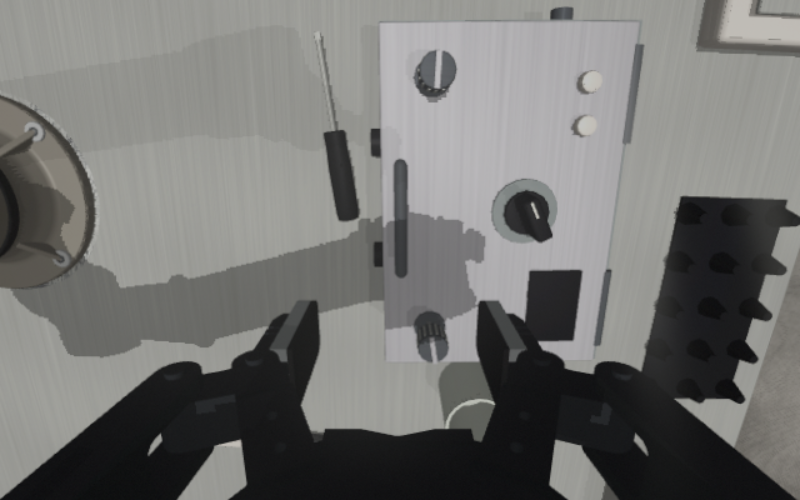

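Both ribs now run along the front edge, left at (438,70) and right at (433,350). The handle runs from (400,160) to (401,277).

```bash
python3 - <<'E'
from h import *; import pickle
i=pickle.load(open("i4.pkl","rb"))
for P in [(.5045,.129),(.5133,-.1035)]:
    for z in (.153,.145): print(P,z,proj(i,[*P,z])*1.25)
H=onz(i,np.array((400.5,217.5))/1.25,.142);print(H)
go([H[0],H[1],.14],92)
E
```

```text
(0.5045, 0.129) 0.153 [[438.37377903  67.62193067]]
(0.5045, 0.129) 0.145 [[437.31650487  69.14141368]]
(0.5133, -0.1035) 0.153 [[433.65365365 350.06304683]]
(0.5133, -0.1035) 0.145 [[432.88833737 345.36765573]]
[0.48033642 0.01395678 0.142     ]
pos [0.4784 0.0154 0.341 ] turn [-0.   0.  -0.5] shift [-0.13  0.19 20.1 ] q [ 0.5   0.12 -0.71  1.85  0.09  1.2  -0.21] F [ 0.6 -0.5 -0.4]
```

>>> carry_out(
  moves=[
    [[0,0,0],[-0.1,0.2,6],4.5],
    [[0,0,0],[-0.1,0.2,12],4.5],
    [[0,0,0],[-0.1,0.2,17],4.5],
    [[0,0,0],[-0.1,0.2,20.1],4.5],
    [[0,0,0],[-0.1,0.2,20.1],4.5],
  ],
)

```text
t: 13.8
eef_pos: [0.4784, 0.0145, 0.1378]
tool_rot: [-0.002, 0.697, 0.717, -0.002]
contact_force: [-0.1, 0.1, 0.7]
gripper_width: 0.532
```

>>> carry_out(
  moves=[
    [[0,0,0],[0,0,0],0],
    [[0,0,0],[0,0,0],0],
    [[0,0,0],[0,0,0],0],
    [[0,0,0],[0,0,0],0],
  ],
  newtons=50,
)

```text
t: 14.3
eef_pos: [0.4811, 0.0156, 0.1418]
tool_rot: [0.001, 0.697, 0.717, 0.001]
contact_force: [-1.9, -0.6, 6.8]
gripper_width: 0.11
```

```bash
cat >> h.py <<'E'
def arc(th,T=R.identity(),H=(.4803,.014,.142),yaw=2.2,up=0,back=0):
    "tool pose after panel swing th[]; orientation kept; prints shifts in current tool axes for grasp point"
    o=bot.get_obs(); Tt=rot(o["tool_rot"]); c=np.array([np.cos(np.radians(yaw)),np.sin(np.radians(yaw)),0])
    hinge=np.array(H)+.198*c-[0,0,.041]
    gp=o["eef_pos"]+Tt.apply([0,0,-.002]); d=gp-hinge; a0=np.arctan2(d[2],-(d@c))-np.arctan2(.041,.198)
    print("now th",round(a0,3),"r",np.hypot(d@c,d[2]),"pos",np.round(o["eef_pos"],4),"F",np.round(o["contact_force"],1),"w",round(o["gripper_width"],3),"q",np.round(o["q"],2))
    for t in th:
        a=t+np.arctan2(.041,.198); g=hinge-.2022*np.cos(a)*c+[0,0,.2022*np.sin(a)]
        print(t,"shift",np.round(Tt.inv().apply(g-gp)*100,2))
E
python3 -c "
from h import *
arc([.05,.1,.2,.3,.4,.5])"
```

```text
now th 0.01 r 0.20178147585387057 pos [0.4811 0.0156 0.1418] F [-1.9 -0.6  6.8] w 0.11 q [ 0.39  0.38 -0.66  2.07  0.32  0.79 -0.43]
0.05 shift [-0.16  0.15 -0.8 ]
0.1 shift [-0.16  0.43 -1.77]
0.2 shift [-0.15  1.14 -3.67]
0.3 shift [-0.15  2.03 -5.48]
0.4 shift [-0.14  3.1  -7.2 ]
0.5 shift [-0.13  4.33 -8.8 ]
```

>>> carry_out(
  moves=[
    [[0,0,0],[0,0.15,-0.8],0],
    [[0,0,0],[0,0.43,-1.8],0],
    [[0,0,0],[0,0.75,-2.7],0],
    [[0,0,0],[0,1.15,-3.7],0],
    [[0,0,0],[0,2.0,-5.5],0],
  ],
)

```text
t: 14.92
eef_pos: [0.4992, 0.0163, 0.195]
tool_rot: [-0.001, 0.696, 0.718, -0.001]
contact_force: [5.8, 0.5, -16.1]
gripper_width: 0.104
```

```bash
python3 -c "
from h import *
arc([.35,.45,.55,.65,.75])"
```

```text
now th 0.288 r 0.20309500044775283 pos [0.4992 0.0163 0.195 ] F [  5.8   0.5 -16.1] w 0.104 q [ 0.42  0.33 -0.68  1.98  0.26  0.92 -0.37]
0.35 shift [-0.15  0.7  -1.04]
0.45 shift [-0.14  1.85 -2.71]
0.55 shift [-0.13  3.15 -4.25]
0.65 shift [-0.12  4.6  -5.66]
0.75 shift [-0.11  6.19 -6.91]
```

>>> carry_out(
  moves=[
    [[0,0,0],[0,0.6,-0.9],0],
    [[0,0,0],[0,1.8,-2.6],0],
    [[0,0,0],[0,3.1,-4.2],0],
    [[0,0,0],[0,4.5,-5.6],0],
    [[0,0,0],[0,6.1,-6.9],0],
  ],
)

```text
t: 15.55
eef_pos: [0.5554, 0.0184, 0.2641]
tool_rot: [-0.004, 0.696, 0.718, -0.006]
contact_force: [-19.9, -0.1, 8.1]
gripper_width: 0.105
```

```bash
python3 -c "
from h import *
arc([.8,.9,1.0,1.1,1.2])"
```

```text
now th 0.728 r 0.20574673688665285 pos [0.5554 0.0184 0.2641] F [-19.9  -0.1   8.1] w 0.105 q [ 0.4   0.35 -0.68  1.78  0.24  1.11 -0.33]
0.8 shift [-0.14  1.41 -0.57]
0.9 shift [-0.13  3.15 -1.59]
1.0 shift [-0.12  4.99 -2.43]
1.1 shift [-0.1   6.9  -3.09]
1.2 shift [-0.09  8.87 -3.55]
```

>>> carry_out(
  moves=[
    [[0,0,0],[0,1.2,-0.6],0],
    [[0,0,0],[0,2.9,-1.5],0],
    [[0,0,0],[0,4.7,-2.3],0],
    [[0,0,0],[0,6.6,-2.9],0],
    [[0,0,0],[0,6.6,-2.9],0],
  ],
)

```text
t: 16.18
eef_pos: [0.6286, 0.0212, 0.2981]
tool_rot: [0.001, 0.697, 0.717, 0.001]
contact_force: [-6.2, -0.8, 16.8]
gripper_width: 0.109
```

```bash
python3 -c "
from h import *
arc([1.2,1.3,1.4,1.5,1.6])"
```

```text
now th 1.123 r 0.20515756263417284 pos [0.6286 0.0212 0.2981] F [-6.2 -0.8 16.8] w 0.109 q [ 0.35  0.43 -0.66  1.58  0.28  1.22 -0.33]
1.2 shift [-0.13  1.6  -0.03]
1.3 shift [-0.11  3.61 -0.25]
1.4 shift [-0.1   5.63 -0.28]
1.5 shift [-0.08  7.65 -0.1 ]
1.6 shift [-0.06  9.63  0.28]
```

>>> carry_out(
  moves=[
    [[0,0,0],[0,1.6,-0.1],0],
    [[0,0,0],[0,3.6,-0.2],0],
    [[0,0,0],[0,5.6,-0.2],0],
    [[0,0,0],[0,7.6,0],0],
    [[0,0,0],[0,9.5,0.3],0],
  ],
)

```text
t: 16.8
eef_pos: [0.7246, 0.0247, 0.2969]
tool_rot: [0.002, 0.697, 0.718, 0.004]
contact_force: [-4.0, 2.0, 14.1]
gripper_width: 0.104
```

>>> carry_out(
  moves=[
    [[0,0,0],[0,0,0],0],
    [[0,0,0],[0,0,0],0],
    [[0,0,0],[0,0,0],0],
  ],
)

```text
t: 17.18
eef_pos: [0.7266, 0.0248, 0.2961]
tool_rot: [0.004, 0.697, 0.717, 0.006]
contact_force: [7.7, 2.9, 7.9]
gripper_width: 0.107
```

```bash
python3 - <<'E'
from h import *
arc([1.55,1.65])
save(bot.read_camera("side"),"s5.png",1.25)
E
```

```text
now th 1.608 r 0.2029952350498257 pos [0.7266 0.0248 0.2961] F [7.7 2.9 7.9] w 0.107 q [ 0.26  0.6  -0.62  1.33  0.34  1.3  -0.33]
1.55 shift [-0.14 -1.16 -0.19]
1.65 shift [-0.12  0.8   0.31]
```

View pics/s5.png

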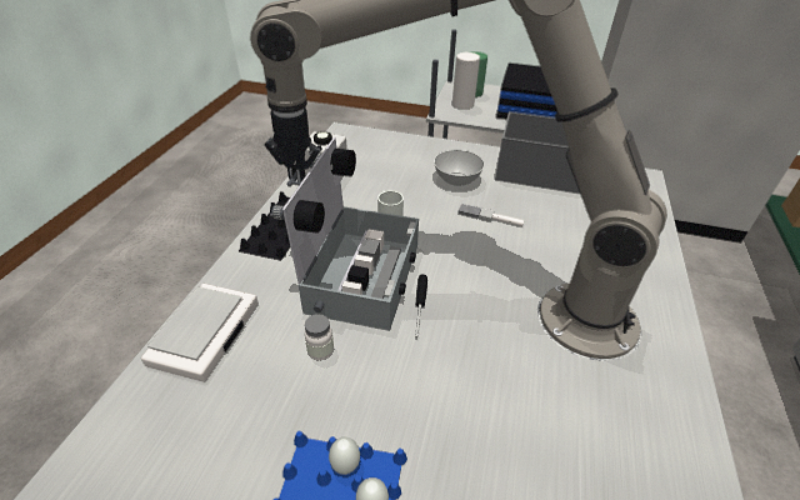

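The panel stands upright at about 1.6 rad. I release with a small opening and go straight up.

>>> carry_out(
  moves=[
    [[0,0,0],[0,0,0],2.2],
    [[0,0,0],[0,0,0],2.2],
    [[0,0,0],[0,0,0],2.2],
    [[0,0,0],[0,0.2,-2],2.2],
    [[0,0,0],[0,0.2,-5],2.2],
  ],
)

```text
t: 17.85
eef_pos: [0.7233, 0.0224, 0.3395]
tool_rot: [-0.001, 0.697, 0.717, -0.002]
contact_force: [0.0, 0.6, 0.6]
gripper_width: 0.254
```

>>> carry_out(
  moves=[
    [[0,0,0],[0,0,-4],2.2],
    [[0,0,0],[0,0,-8],2.2],
    [[0,0,0],[0,0,-8],2.2],
    [[0,0,0],[0,0,-8],2.2],
  ],
)

```text
t: 18.35
eef_pos: [0.7237, 0.0228, 0.4195]
tool_rot: [-0.0, 0.697, 0.717, -0.001]
contact_force: [0.9, 0.3, -0.7]
gripper_width: 0.257
```

```bash
python3 - <<'E'
from h import *
arc([1.6])
a=bot.read_camera("side"); b=bot.read_camera("scene")
save(np.vstack([a[80:280,150:450],b[100:300,200:500]]),"f6.png",1.4)
E
```

```text
now th 1.508 r 0.3237366742290389 pos [0.7237 0.0228 0.4195] F [ 0.9  0.3 -0.7] w 0.257 q [ 0.24  0.55 -0.62  1.14  0.31  1.55 -0.29]
1.6 shift [ 0.06  0.13 12.38]
```

View pics/f6.png

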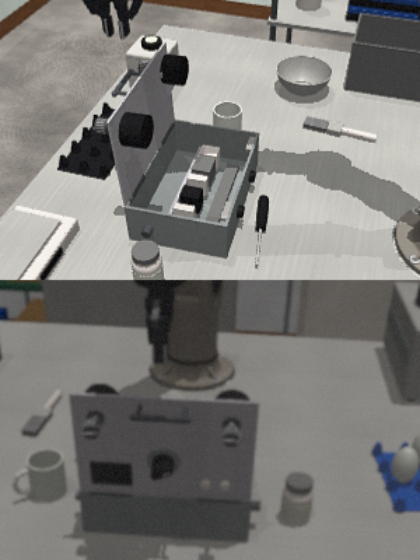

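The panel stands upright and the gripper is clear above it. The knobs stand out, and the mug, jar and dial are unmoved.

```bash
python3 -c "
from station import bot
print(bot.hand_in())"
```

```text
the job is handed in; nothing more can be done
None
```

Both fasteners are unlocked, and the panel is swung up and left standing. I handed the job in at about 18.5 s of the 58 s allowed; no verdict was reported.

- **Left fastener:** pushed to its bottom and turned about 86° anticlockwise.
- **Right fastener:** met a stop anticlockwise at −0.8 N m, so I turned it clockwise to about 88° from locked.
- **Panel:** swung up by its handle to about 1.6 rad, worked out from the tool pose, then released.

**Last checks:**
- Before the lift, a wrist picture showed both ribs along the front edge. The image confirmed that the right knob had sprung out. For the left knob it could not tell, so I relied on its turn being past the 1.23 rad spring-out point.
- After release, the pictures showed the panel upright and the gripper clear, with contact force near zero. I saw nothing moved on the bench near the box. I judged the dial by eye only.

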